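Run the terrarium mister by hand

ROBOT

A 6-joint arm with a two-finger parallel gripper is mounted at the origin on the work surface. World frame = base frame: x ahead of the robot, y to its left, z up, the work surface at z = 0. Lengths are in m, angles in rad, forces in N, time in s.
With the tool pointing down it reaches from about 0.325 to 0.9 m from the base axis. Payload 3.5 kg.
Tool frame: the origin (TCP) lies midway between the tips of the shut fingers; the grasp point (between the pads) lies 19 mm behind it (robot.grip_point_offset is the distance from the TCP to the grasp point, in m); z points along the fingers, y is the line along which they close (so a half turn about z gives the same grasp; the last joint's range is limited). The gripper opens to 85 mm and grips with 20 to 120 N. Pads are 22 mm wide; open, the fingers measure 114 mm over their backs; the gripper's body (76 mm by 85 mm) begins 54 mm behind the grasp point. The pads swing forward as they close: fully open they stand 13 mm farther back than shut.
Start: joints at [-1.354, 0.276, -0.026, 1.268, 0, 1.467], TCP at [0.196, -0.593, 0.231] pointing down, gripper open.
Joint ranges: [-3.12, 3.12], [-0.85, 1.88], [-1.08, 1.24], [-1.95, 2.15], [-1.57, 1.53], [-3.14, 3.14]. Speed limits (rad/s): [2.57, 2.57, 3.14, 3.14, 3.14, 3.14].

INTERFACE

Orientations are given as a unit quaternion [x, y, z, w].
In Python, from cell import robot gives the robot as it stands.
- The arm moves only by the tool jog_arm, never from a script. Its argument "plan" is a list of rows, each an object with "delta_pos": the shift along the world's x, y, z scaled (see below), a list of three; "dr": the turn, a rotation vector about the world's x, y, z scaled (see below), a list of three; "hand": the closure, from -1 (fully open) to 1 (shut), so that 0 is half open. In form: [{"delta_pos": [x, y, z], "dr": [rx, ry, rz], "hand": hand}, ...]. A call has 1 to 12 rows; each row is the pose to reach, as a shift and turn from the pose commanded when the call began, turning the shorter way round; what a row does not reach only later rows make up. The controller multiplies each number of a shift by 500 mm and each number of a turn by pi rad. A row lasts 1/12 s, in which the tool goes at most 41.7 mm and 7.16 degrees, less where a joint would pass 70% of its speed; a pose out of reach is approached as far as the arm can. A call with a number of a shift or a turn outside -1 to 1 is refused whole. A call with a gripper value outside its range is refused whole. The fingers move at their own pace and stop on an object; "newtons" is the grip in N (left out, the last holds). Time passes only in rows, so rows that repeat a pose let the fingers close. It gives the time, the measured TCP pose, the force, the opening and the grip force at its end, in the units of the state.
- robot.sense(): the state, without advancing time (a new reading comes with each control period).
- robot.snapshot(name): name is "scene" or "top"; returns a dict with "image" (480x640x3 uint8, red, green, blue), "intrinsics" (3x3 intrinsics, pixels), "dist" ([k1, k2, p1, p2, k3] as OpenCV has them; the pictures are not rectified), "view" (4x4, takes a point from world to camera coordinates). Camera axes: x right, y down, z forward; pixel columns grow to the right and rows downward; lengths in m; the calibration is good to about 2 mm. A picture is of the moment at which its call begins. There is no depth.
- robot.job_done(): hands the job in; it is judged then, once.
The state is a dict: "t": time; "joint_pos": joint angles; "qd": joint speeds; "effort": joint torques, N m; "tool_pos": TCP position; "ee_rot": TCP orientation; "ft_force": force on the tool from outside, world axes, zero at the start; "moment": the same for the moment, N m; "opening": finger opening in m; "gripper_force": force on a finger pad.
Only numpy, scipy, OpenCV 4.12 (cv2) and the standard library are available. Lean on these libraries where they do the work, as an engineer would, in place of code of your own. Each camera call takes 0.05 s, during which the arm holds its last target. There are 200 camera calls.

TASK

Start the terrarium mister with the fingertips alone, in this order: press the raised end of the power block's rocker fully down, then push the round valve cap on the canister fully in, then press the wide bar key on the mist timer all the way down and hold it for two seconds before letting go. Do not press the timer's small round reset key, pick nothing up, and leave the three units and everything standing around them where they are.

Things in the scene. Friction and masses are not known exactly. Their poses are not given: they have to be found in the camera images.
- power_block: Loose white power block, 150 x 90 x 45 mm (x, y, z), 0.9 kg, standing on the table at any yaw within about 90 degrees of straight; origin at the centre of its underside, z up. On its top are a black rocker paddle (towards its -x end) and a grey round socket (towards its +x end). It and the other two units swap places between starts.
- rocker (a joint): Tilt of the rocker in rad: about 0 is off (the end towards the block's -x raised), 0.32 is fully on (that end down against its stop). It stays where it is left; about 4 N on the raised end moves it.
- rocker_end (a point): Point to press on the rocker: on the paddle's top face, 24 mm from its pivot, on the middle of its width, at the end that is raised when off. The black paddle is 70 x 36 mm (block's x, y) and 10 mm thick, its pivot 25 mm towards -x from the block's centre and 58 mm above the table; its top there is about 67 mm above the table when off and 7.5 mm lower when on. The point's x, y are those of the paddle, tilted 0.16 rad with it; moves with the paddle.
- canister: Loose squat round grey water canister, 110 mm across, 56 mm high, 0.9 kg; origin at the centre of its underside, z up; a short outlet stub sticks out of its +x side. A black collar 48 mm across and 6 mm high on its top carries the valve cap.
- valve_cap (a joint): How far the valve cap is pushed in, in m: 0 to 0.003 at the start (out), 0.010 fully in against its stop. It stays where it is left; about 4 N moves it.
- valve_top (a point): Centre of the top face of the round white valve cap (36 mm across), on the canister's axis; about 86 mm above the table when out, 76 mm when fully in. It moves straight down.
- mist_timer: Loose flat grey mist timer, 170 x 85 x 32 mm (x, y, z), 0.8 kg; origin at the centre of its underside, z up. On its top, along its x: the wide bar key (-55 mm), a dark blank display (middle), the small round reset key (+55 mm).
- mist_bar (a joint): How far the bar key is pressed, in m: 0 released, 0.006 all the way down. Sprung: starts to move at 2 N, all the way down at 5 N, comes back up when let go.
- bar_top (a point): Centre of the top face of the wide white bar key, 26 x 62 mm (timer's x, y), 42 mm above the table when released (10 mm above the timer's top); moves straight down.
- reset_key (a joint): How far the small reset key is pressed, in m: 0 released, 0.005 down (4 N). Not to be pressed.
- reset_top (a point): Centre of the top face of the small round white reset key, 18 mm across, 40 mm above the table, 110 mm from the bar key. Not to be pressed.
- dish_big: Bystander: round white ceramic dish, 120 mm across, 32 mm high; origin at the centre of its underside.
- dish_small: Bystander: smaller round ceramic dish, 84 mm across, 36 mm high, nested in the big one; origin at the centre of its underside.
- hide: Bystander: grey plastic reptile hide, a box-like cave 120 x 110 x 66 mm with a doorway; origin at the centre of its underside.
- jar: Bystander: clear glass jar with a steel twist cap, 70 mm across, 100 mm high; origin at the centre of its underside.
- tub: Bystander: small white plastic supplement bottle, 46 mm across, 95 mm high; origin at the centre of its underside.
- scoop: Bystander: steel scoop lying flat, its pan 70 x 50 x 28 mm centred on the origin (underside), its handle reaching 148 mm towards its own -x.
- tong: Bystander: black feeding tong lying flat, 250 mm long along its x, 35 mm wide, 12 mm high; origin at its middle, underside.
Things that resemble listed ones, but are neither listed nor needed, are in the scene too. Leave any orange or yellow look-alike of the power_block alone.

How it is judged:
On the way, in this order (a step that is already met when the one before it is completed fails the run):
1. the rocker is pressed fully on (value of joint rocker above 0.27 rad), for 0.1 s.
2. the valve cap is pushed fully in (value of joint rocker above 0.27 rad and value of joint valve_cap above 0.0085 m), for 0.1 s.
3. the bar key is held all the way down (all of step 2 and value of joint mist_bar above 0.0045 m), for 1.5 s.
At the end, for the whole second after the job is handed in: The rocker is on (over 0.27 rad), the valve cap is in (over 8.5 mm), bar key and reset key are up (under 1 mm), and the three units are at rest. On the way the rocker came first, then the cap, then the bar key was kept down (over 4.5 mm) for at least 1.5 s (all of step 2 and value of joint each of mist_bar, reset_key below 0.001 m and linear speed of each of power_block, canister, mist_timer below 0.02 m/s); the robot touches nothing.
It fails at once if the valve cap is pushed while the power is off (value of joint valve_cap above 0.006 m and value of joint rocker below 0.2 rad).
It fails at once if the bar key is pressed before the rocker is on and the valve cap in (value of joint mist_bar above 0.003 m and (value of joint rocker below 0.25 rad or value of joint valve_cap below 0.008 m)).
It fails at once if the reset key is pressed (2.5 mm) (value of joint reset_key above 0.0025 m).
It fails at once if a unit is shifted by more than 25 mm, lifted by more than 12 mm or tipped by more than 0.2 rad (distance of any of power_block, canister, mist_timer from where it was at the start of the episode above 0.025 m or height (world z) of any of power_block, canister, mist_timer above 0.012 m or angle between any of power_block, canister, mist_timer's own z axis and vertical above 0.2 rad).
It fails at once if a bystander is shifted or lifted by more than 25 mm or tipped by more than 0.3 rad (distance of any of dish_big, dish_small, hide, jar, tub, scoop, tong from where it was at the start of the episode above 0.025 m or angle between any of dish_big, dish_small, hide, jar, tub, scoop, tong's own z axis and vertical above 0.3 rad).
It also fails if it takes over 64 s, if anything falls off the work surface, if the arm or the gripper's body presses on something with over 40 N, if the wrist force passes 120 N, or if a joint passes its speed limit or range.

## Working session

There is one attempt and no reset: what is moved stays moved. The work goes in short steps, Python scripts to look and compute and a tool call to move; the robot and the scene stay as the last step left them, time stands still between calls to the robot, and variables do not carry over. Pictures are saved under pics/ and viewed, at most 10 in all, crops included, and the job is handed in when it is done.

Besides the shell and the picture viewer there is one more tool, called after ">>>" as a command line: name --argument value ..., lists and objects as JSON in quotes. jog_arm: Moves the arm, as the interface text tells. Its arguments: {"type":"object","properties":{"plan":{"type":"array"},"newtons":{"type":"number"}},"required":["plan"]}

```bash
mkdir -p pics; cat > h.py <<'E'
import numpy as np,cv2
from cell import robot
def snap(n,f):
    s=robot.snapshot(n); cv2.imwrite('pics/'+f+'.png',s['image'][:,:,::-1]); np.savez('pics/'+f,**{k:np.array(s[k]) for k in('image','intrinsics','dist','view')}); return s
def ray(f,uv,z):
    d=np.load('pics/'+f+'.npz'); p=cv2.undistortPoints(np.array([[uv]],float),d['intrinsics'],d['dist'])[0,0]
    R=d['view'][:3,:3];t=d['view'][:3,3]; c=-R.T@t; v=R.T@np.array([p[0],p[1],1]); return (c+v*(z-c[2])/v[2])
def proj(f,P):
    d=np.load('pics/'+f+'.npz'); V=d['view']; return cv2.projectPoints(np.array(P,float).reshape(-1,3),cv2.Rodrigues(V[:3,:3])[0],V[:3,3],d['intrinsics'],d['dist'])[0][:,0]
E
python3 -c "
from h import *
for n in('top','scene'):
  s=snap(n,n+'0'); V=s['view']; print(n,-V[:3,:3].T@V[:3,3])
print(robot.sense())"
```

```text
top [ 0.39822261 -0.00901072  1.25168005]
scene [ 1.2114307  -0.56263234  1.19310296]
{'t': 0.1, 'joint_pos': array([-1.35440377e+00,  2.77079571e-01, -2.77300916e-02,  1.26802581e+00,
        2.85681167e-05,  1.46739423e+00]), 'qd': array([-0.0015873 , -0.00249075,  0.00355574,  0.00098646,  0.00059874,
       -0.00072229]), 'effort': array([ 1.31669685e-04, -4.46708429e+01,  2.96128464e+01,  8.49289441e-03,
       -1.35459563e-04,  4.79314423e-06]), 'tool_pos': array([ 0.19632692, -0.59261929,  0.23026391]), 'ee_rot': array([ 9.87243125e-01,  1.59216744e-01, -4.33090529e-05, -1.01875182e-03]), 'ft_force': array([-0.33163874,  1.0084815 ,  0.41967413]), 'moment': array([-0.01667353, -0.02307221, -0.01045379]), 'gripper_force': 0.0, 'opening': 0.08522392051386043}
```

View pics/top0.png

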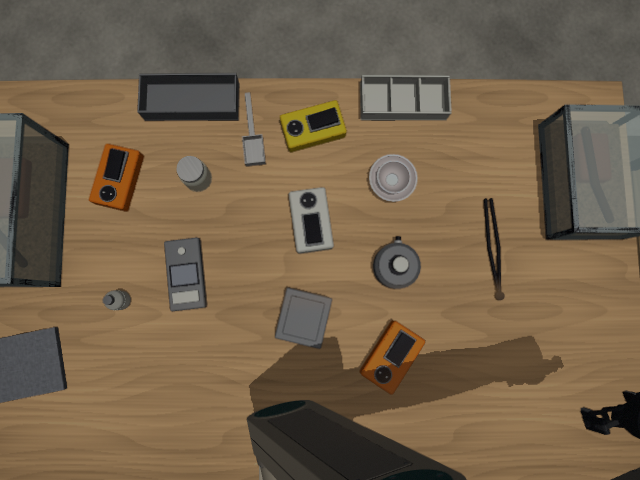

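View pics/scene0.png

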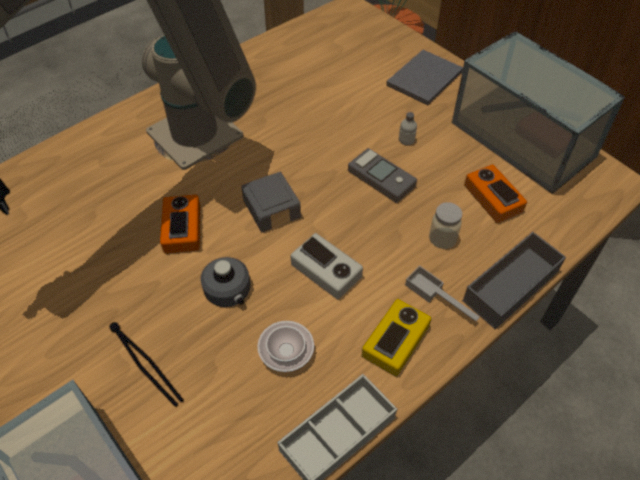

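The top view shows the power block at (311,220) with its rocker at (313,229). The canister cap is at (400,264), the timer's bar key at (185,297) and its reset key at (181,251). I'll enlarge these to read them more precisely.

```bash
python3 -c "
from h import *
im=cv2.imread('pics/top0.png')
c=[cv2.resize(im[y:y+90,x:x+64],None,fx=4,fy=4,interpolation=cv2.INTER_CUBIC) for x,y in((280,178),(368,220),(154,230))]
cv2.imwrite('pics/c0.png',np.hstack(c))
for n,uv,z in(('rock',(313,229),.063),('sock',(308,200),.047),('cap',(400,264),.086),('canTop',(397,264),.056),('bar',(185,297),.042),('reset',(181,251),.04)): print(n,ray('top0',uv,z).round(4))
"
```

```text
rock [ 0.5677 -0.0278  0.063 ]
sock [ 0.6402 -0.0165  0.047 ]
cap [ 0.4826 -0.2262  0.086 ]
canTop [ 0.4848 -0.2247  0.056 ]
bar [0.4108 0.2733 0.042 ]
reset [0.5195 0.2858 0.04  ]
```

View pics/c0.png

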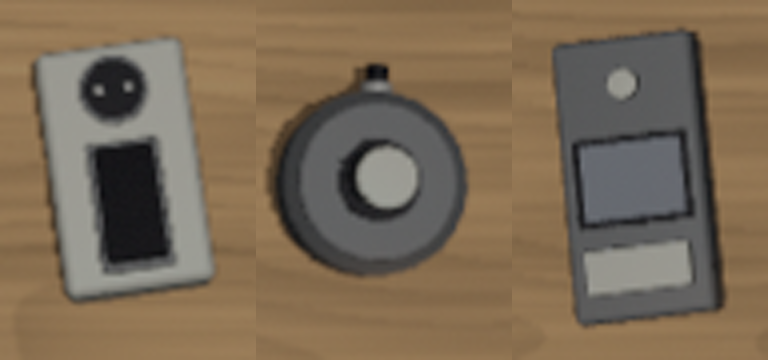

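The bar-to-reset distance measures 109 mm against the nominal 110, so the positions are consistent. The rocker end comes out at about (0.544, -0.0315). I'll move above it with the fingers shut.

>>> jog_arm --plan '[{"delta_pos":[0.696,0.8,0],"dr":[0,0,0],"hand":1},{"delta_pos":[0.696,0.8,0],"dr":[0,0,0],"hand":1},{"delta_pos":[0.696,0.8,0],"dr":[0,0,0],"hand":1},{"delta_pos":[0.696,0.8,0],"dr":[0,0,0],"hand":1},{"delta_pos":[0.696,0.8,0],"dr":[0,0,0],"hand":1},{"delta_pos":[0.696,0.8,0],"dr":[0,0,0],"hand":1},{"delta_pos":[0.696,0.8,0],"dr":[0,0,0],"hand":1},{"delta_pos":[0.696,0.8,0],"dr":[0,0,0],"hand":1},{"delta_pos":[0.696,0.8,0],"dr":[0,0,0],"hand":1},{"delta_pos":[0.696,0.8,0],"dr":[0,0,0],"hand":1},{"delta_pos":[0.696,0.8,0],"dr":[0,0,0],"hand":1},{"delta_pos":[0.696,0.8,0],"dr":[0,0,0],"hand":1}]'

```text
t: 1.1
tool_pos: [0.5253, -0.2141, 0.2309]
ee_rot: [0.987, 0.159, -0.0, -0.0]
ft_force: [0.0, -0.5, 0.4]
opening: 0.0
gripper_force: 0.0
```

>>> jog_arm --plan '[{"delta_pos":[0.038,0.366,-0.26],"dr":[0,0,0],"hand":1},{"delta_pos":[0.038,0.366,-0.26],"dr":[0,0,0],"hand":1},{"delta_pos":[0.038,0.366,-0.26],"dr":[0,0,0],"hand":1},{"delta_pos":[0.038,0.366,-0.26],"dr":[0,0,0],"hand":1},{"delta_pos":[0.038,0.366,-0.26],"dr":[0,0,0],"hand":1},{"delta_pos":[0.038,0.366,-0.26],"dr":[0,0,0],"hand":1},{"delta_pos":[0.038,0.366,-0.26],"dr":[0,0,0],"hand":1},{"delta_pos":[0.038,0.366,-0.26],"dr":[0,0,0],"hand":1}]'

```text
t: 1.77
tool_pos: [0.5426, -0.0323, 0.1002]
ee_rot: [0.987, 0.16, -0.001, -0.0]
ft_force: [-0.6, -0.3, 0.0]
opening: 0.0002
gripper_force: 0.0
```

```bash
python3 -c "
from h import *
s=snap('scene','s1');p=robot.sense()['tool_pos'];print(p,robot.sense()['joint_pos'].round(2))
P=[p,[.544,-.0315,.067],[.4826,-.2275,.086],[.4108,.2725,.042],[.5677,-.0278,.063]]
u=proj('s1',P);print(u.round(1))
im=cv2.imread('pics/s1.png')
for a in u: cv2.circle(im,tuple(int(round(x*16)) for x in a),16,(0,0,255),-1,shift=4)
cv2.imwrite('pics/s1c.png',cv2.resize(im[130:330,170:430],None,fx=3,fy=3,interpolation=cv2.INTER_CUBIC))
"
```

```text
[ 0.54375231 -0.03333636  0.10138755] [-0.18  0.24 -0.37  0.96 -0.    2.64]
[[307.4 233.6]
 [308.4 242.5]
 [221.6 266.3]
 [365.3 157.6]
 [316.3 249. ]]
```

View pics/s1c.png

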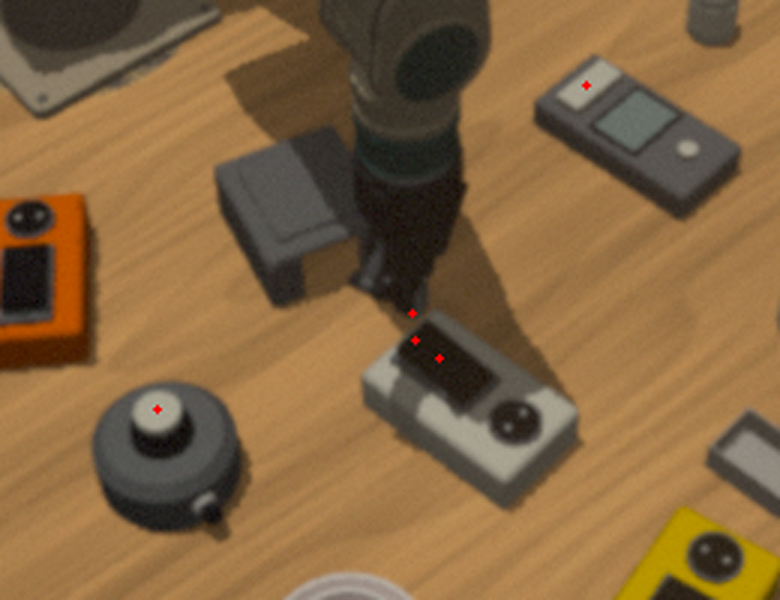

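The picture agrees with the projected points: the cap at (157,409) and the bar at (586,85) are centred, and the rocker point lies on the raised paddle end at (416,340). I'll press the rocker.

>>> jog_arm --plan '[{"delta_pos":[0,0.003,-0.04],"dr":[0,0,0],"hand":1},{"delta_pos":[0,0.003,-0.056],"dr":[0,0,0],"hand":1},{"delta_pos":[0,0.003,-0.062],"dr":[0,0,0],"hand":1},{"delta_pos":[0,0.003,-0.066],"dr":[0,0,0],"hand":1},{"delta_pos":[0,0.003,-0.07],"dr":[0,0,0],"hand":1},{"delta_pos":[0,0.003,-0.074],"dr":[0,0,0],"hand":1},{"delta_pos":[0,0.003,-0.078],"dr":[0,0,0],"hand":1},{"delta_pos":[0,0.003,-0.08],"dr":[0,0,0],"hand":1},{"delta_pos":[0,0.003,-0.08],"dr":[0,0,0],"hand":1}]'

```text
t: 2.57
tool_pos: [0.5437, -0.0321, 0.0616]
ee_rot: [0.987, 0.159, 0.0, 0.001]
ft_force: [-2.2, -2.0, 3.8]
opening: 0.0001
gripper_force: 1.7
```

Contact is at about 4 N, so the rocker is moving. I'll keep pressing in small steps.

>>> jog_arm --plan '[{"delta_pos":[0,0,-0.002],"dr":[0,0,0],"hand":1},{"delta_pos":[0,0,-0.004],"dr":[0,0,0],"hand":1},{"delta_pos":[0,0,-0.004],"dr":[0,0,0],"hand":1}]'

```text
t: 2.82
tool_pos: [0.5437, -0.0319, 0.0594]
ee_rot: [0.987, 0.159, -0.0, 0.0]
ft_force: [-2.1, -3.2, 4.4]
opening: -0.0
gripper_force: 2.4
```

>>> jog_arm --plan '[{"delta_pos":[0,0,-0.002],"dr":[0,0,0],"hand":1},{"delta_pos":[0,0,-0.004],"dr":[0,0,0],"hand":1},{"delta_pos":[0,0,-0.004],"dr":[0,0,0],"hand":1}]'

```text
t: 3.07
tool_pos: [0.5437, -0.032, 0.0589]
ee_rot: [0.987, 0.159, -0.0, 0.001]
ft_force: [-6.1, -3.3, 14.5]
opening: 0.0001
gripper_force: 7.6
```

The force rose to 14.5 N at the stop. One more small push, then lift and go above the cap.

>>> jog_arm --plan '[{"delta_pos":[0,0,-0.002],"dr":[0,0,0],"hand":1},{"delta_pos":[0,0,-0.002],"dr":[0,0,0],"hand":1},{"delta_pos":[0,0,0.06],"dr":[0,0,0],"hand":1},{"delta_pos":[0,0,0.13],"dr":[0,0,0],"hand":1},{"delta_pos":[-0.122,-0.389,0.13],"dr":[0,0,0],"hand":1},{"delta_pos":[-0.122,-0.389,0.13],"dr":[0,0,0],"hand":1},{"delta_pos":[-0.122,-0.389,0.13],"dr":[0,0,0],"hand":1},{"delta_pos":[-0.122,-0.389,0.13],"dr":[0,0,0],"hand":1},{"delta_pos":[-0.122,-0.389,0.13],"dr":[0,0,0],"hand":1},{"delta_pos":[-0.122,-0.389,0.1],"dr":[0,0,0],"hand":1},{"delta_pos":[-0.122,-0.389,0.1],"dr":[0,0,0],"hand":1}]'

```text
t: 3.98
tool_pos: [0.4816, -0.2269, 0.1053]
ee_rot: [0.988, 0.157, -0.0, -0.001]
ft_force: [-0.3, 0.6, -1.1]
opening: -0.0003
gripper_force: 0.0
```

```bash
python3 -c "
from h import *
s=snap('scene','s2');p=robot.sense()['tool_pos'];print(p)
u=proj('s2',[p,[.4826,-.227,.086]]);print(u)
a=cv2.imread('pics/s0.png') if 0 else cv2.imread('pics/scene0.png'); b=cv2.imread('pics/s2.png')
f=lambda i,x,y:cv2.resize(i[y:y+80,x:x+80],None,fx=4,fy=4,interpolation=cv2.INTER_CUBIC)
c=b.copy(); [cv2.circle(c,tuple(int(round(x*16)) for x in q),16,(0,0,255),-1,shift=4) for q in u]
cv2.imwrite('pics/s2c.png',cv2.resize(np.hstack([f(a,285,225),f(b,285,225),f(c,185,220)]),(798,266)))
"
```

```text
[ 0.48162202 -0.22560655  0.10573913]
[[220.89418118 260.38431111]
 [221.77601327 266.22174779]]
```

View pics/s2c.png

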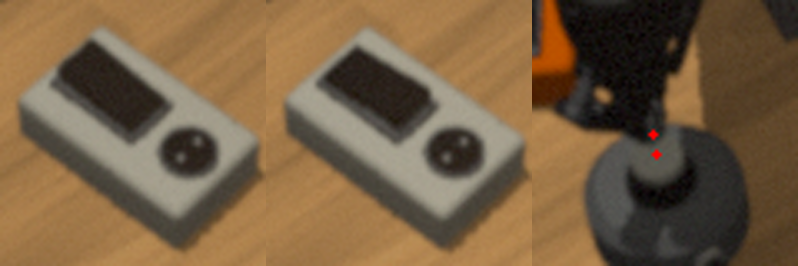

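The rocker has flipped, with its end near the socket now raised, and the block has not moved. The fingertips are over the cap at (655,150), so I'll press it.

>>> jog_arm --plan '[{"delta_pos":[0.002,0,-0.03],"dr":[0,0,0],"hand":1},{"delta_pos":[0.002,0,-0.036],"dr":[0,0,0],"hand":1},{"delta_pos":[0.002,0,-0.04],"dr":[0,0,0],"hand":1},{"delta_pos":[0.002,0,-0.044],"dr":[0,0,0],"hand":1},{"delta_pos":[0.002,0,-0.048],"dr":[0,0,0],"hand":1},{"delta_pos":[0.002,0,-0.052],"dr":[0,0,0],"hand":1},{"delta_pos":[0.002,0,-0.056],"dr":[0,0,0],"hand":1},{"delta_pos":[0.002,0,-0.058],"dr":[0,0,0],"hand":1},{"delta_pos":[0.002,0,-0.06],"dr":[0,0,0],"hand":1},{"delta_pos":[0.002,0,-0.06],"dr":[0,0,0],"hand":1}]'

```text
t: 4.87
tool_pos: [0.4842, -0.2262, 0.0775]
ee_rot: [0.987, 0.159, 0.001, 0.0]
ft_force: [0.5, 1.2, 2.7]
opening: -0.0003
gripper_force: 1.2
```

>>> jog_arm --plan '[{"delta_pos":[0,0,-0.002],"dr":[0,0,0],"hand":1},{"delta_pos":[0,0,-0.004],"dr":[0,0,0],"hand":1},{"delta_pos":[0,0,-0.006],"dr":[0,0,0],"hand":1},{"delta_pos":[0,0,-0.006],"dr":[0,0,0],"hand":1}]'

```text
t: 5.2
tool_pos: [0.4842, -0.2264, 0.0759]
ee_rot: [0.987, 0.159, 0.001, 0.0]
ft_force: [-2.6, 4.0, 13.6]
opening: 0.0001
gripper_force: 6.4
```

The stop is reached at 13.6 N. I'll hold briefly, lift and cross over to the timer, turning the tool to stay within the wrist's range.

>>> jog_arm --plan '[{"delta_pos":[0,0,-0.002],"dr":[0,0,0],"hand":1},{"delta_pos":[0,0,-0.002],"dr":[0,0,0],"hand":1},{"delta_pos":[0,0,0.08],"dr":[0,0,0],"hand":1},{"delta_pos":[0,0,0.15],"dr":[0,0,0],"hand":1},{"delta_pos":[-0.147,0.998,0.15],"dr":[0,0,0.35],"hand":1},{"delta_pos":[-0.147,0.998,0.15],"dr":[0,0,0.35],"hand":1},{"delta_pos":[-0.147,0.998,0.15],"dr":[0,0,0.35],"hand":1},{"delta_pos":[-0.147,0.998,0.15],"dr":[0,0,0.35],"hand":1},{"delta_pos":[-0.147,0.998,0.15],"dr":[0,0,0.35],"hand":1},{"delta_pos":[-0.147,0.998,0.15],"dr":[0,0,0.35],"hand":1},{"delta_pos":[-0.147,0.998,0.15],"dr":[0,0,0.35],"hand":1},{"delta_pos":[-0.147,0.998,0.15],"dr":[0,0,0.35],"hand":1}]'

```text
t: 6.2
tool_pos: [0.4345, 0.1047, 0.149]
ee_rot: [0.788, 0.615, -0.0, 0.001]
ft_force: [0.7, 0.2, -0.6]
opening: 0.0
gripper_force: 0.0
```

>>> jog_arm --plan '[{"delta_pos":[-0.047,0.336,0],"dr":[0,0,0.08],"hand":1},{"delta_pos":[-0.047,0.336,0],"dr":[0,0,0.08],"hand":1},{"delta_pos":[-0.047,0.336,0],"dr":[0,0,0.08],"hand":1},{"delta_pos":[-0.047,0.336,0],"dr":[0,0,0.08],"hand":1},{"delta_pos":[-0.047,0.336,0],"dr":[0,0,0.08],"hand":1},{"delta_pos":[-0.047,0.336,-0.08],"dr":[0,0,0.08],"hand":1},{"delta_pos":[-0.047,0.336,-0.15],"dr":[0,0,0.08],"hand":1},{"delta_pos":[-0.047,0.336,-0.17],"dr":[0,0,0.08],"hand":1},{"delta_pos":[-0.047,0.336,-0.17],"dr":[0,0,0.08],"hand":1}]'

```text
t: 6.95
tool_pos: [0.4083, 0.2694, 0.0609]
ee_rot: [0.707, 0.707, -0.004, -0.001]
ft_force: [-0.3, -0.0, -0.7]
opening: 0.0002
gripper_force: 0.0
```

```bash
python3 -c "
from h import *
s=snap('scene','s3');p=robot.sense()['tool_pos'];print(p)
u=proj('s3',[p,[.4108,.2728,.042]]);print(u)
a=cv2.imread('pics/scene0.png'); b=cv2.imread('pics/s3.png')
f=lambda i,x,y:cv2.resize(i[y:y+80,x:x+80],None,fx=4,fy=4,interpolation=cv2.INTER_CUBIC)
c=b.copy(); [cv2.circle(c,tuple(int(round(x*16)) for x in q),12,(0,0,255),-1,shift=4) for q in u]
cv2.imwrite('pics/s3c.png',cv2.resize(np.hstack([f(a,185,240),f(b,185,240),f(c,335,125)]),(798,266)))
"
```

```text
[0.41033821 0.27032779 0.06303263]
[[365.03138746 152.10631881]
 [365.39793384 157.50924304]]
```

View pics/s3c.png

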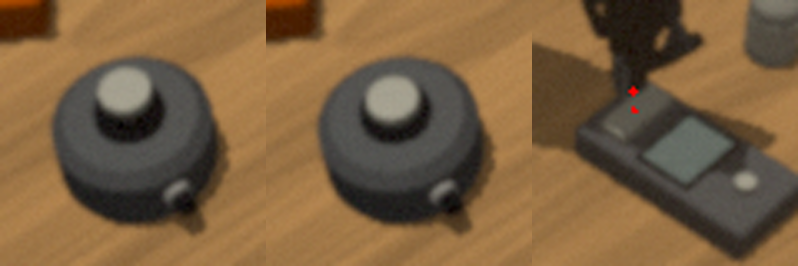

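The cap sits lower, the canister has not moved, and the tool is over the bar key at (634,100). I'll press the bar.

>>> jog_arm --plan '[{"delta_pos":[0,0.003,-0.03],"dr":[0,0,0],"hand":1},{"delta_pos":[0,0.003,-0.04],"dr":[0,0,0],"hand":1},{"delta_pos":[0,0.003,-0.046],"dr":[0,0,0],"hand":1},{"delta_pos":[0,0.003,-0.05],"dr":[0,0,0],"hand":1},{"delta_pos":[0,0.003,-0.054],"dr":[0,0,0],"hand":1},{"delta_pos":[0,0.003,-0.056],"dr":[0,0,0],"hand":1},{"delta_pos":[0,0.003,-0.058],"dr":[0,0,0],"hand":1},{"delta_pos":[0,0.003,-0.058],"dr":[0,0,0],"hand":1}]'

```text
t: 7.67
tool_pos: [0.4127, 0.2732, 0.0361]
ee_rot: [0.707, 0.707, 0.001, 0.001]
ft_force: [1.3, -2.7, 5.2]
opening: 0.0002
gripper_force: 2.4
```

The bar is nearly down at 5 N. I'll push about 1.5 mm more and hold.

>>> jog_arm --plan '[{"delta_pos":[0,0,-0.003],"dr":[0,0,0],"hand":1},{"delta_pos":[0,0,-0.004],"dr":[0,0,0],"hand":1},{"delta_pos":[0,0,-0.004],"dr":[0,0,0],"hand":1},{"delta_pos":[0,0,-0.004],"dr":[0,0,0],"hand":1},{"delta_pos":[0,0,-0.004],"dr":[0,0,0],"hand":1},{"delta_pos":[0,0,-0.004],"dr":[0,0,0],"hand":1}]'

```text
t: 8.17
tool_pos: [0.4128, 0.2732, 0.0358]
ee_rot: [0.707, 0.707, 0.001, 0.001]
ft_force: [-3.6, -4.6, 20.3]
opening: 0.0003
gripper_force: 9.8
```

It is hard against the stop at 20 N, so I'll hold 2 s or more and release straight up.

>>> jog_arm --plan '[{"delta_pos":[0,0,0],"dr":[0,0,0],"hand":1},{"delta_pos":[0,0,0],"dr":[0,0,0],"hand":1},{"delta_pos":[0,0,0],"dr":[0,0,0],"hand":1},{"delta_pos":[0,0,0],"dr":[0,0,0],"hand":1},{"delta_pos":[0,0,0],"dr":[0,0,0],"hand":1},{"delta_pos":[0,0,0],"dr":[0,0,0],"hand":1},{"delta_pos":[0,0,0],"dr":[0,0,0],"hand":1},{"delta_pos":[0,0,0],"dr":[0,0,0],"hand":1},{"delta_pos":[0,0,0],"dr":[0,0,0],"hand":1},{"delta_pos":[0,0,0],"dr":[0,0,0],"hand":1},{"delta_pos":[0,0,0],"dr":[0,0,0],"hand":1},{"delta_pos":[0,0,0],"dr":[0,0,0],"hand":1}]'

```text
t: 9.17
tool_pos: [0.4127, 0.2732, 0.0358]
ee_rot: [0.707, 0.707, 0.001, 0.001]
ft_force: [-3.2, -4.8, 20.0]
opening: -0.0001
gripper_force: 9.8
```

>>> jog_arm --plan '[{"delta_pos":[0,0,0],"dr":[0,0,0],"hand":1},{"delta_pos":[0,0,0],"dr":[0,0,0],"hand":1},{"delta_pos":[0,0,0],"dr":[0,0,0],"hand":1},{"delta_pos":[0,0,0],"dr":[0,0,0],"hand":1},{"delta_pos":[0,0,0],"dr":[0,0,0],"hand":1},{"delta_pos":[0,0,0],"dr":[0,0,0],"hand":1},{"delta_pos":[0,0,0],"dr":[0,0,0],"hand":1},{"delta_pos":[0,0,0],"dr":[0,0,0],"hand":1},{"delta_pos":[0,0,0],"dr":[0,0,0],"hand":1},{"delta_pos":[0,0,0],"dr":[0,0,0],"hand":1},{"delta_pos":[0,0,0],"dr":[0,0,0],"hand":1},{"delta_pos":[0,0,0],"dr":[0,0,0],"hand":1}]'

```text
t: 10.17
tool_pos: [0.4127, 0.2732, 0.0358]
ee_rot: [0.707, 0.707, 0.001, 0.001]
ft_force: [-3.5, -4.6, 20.2]
opening: -0.0
gripper_force: 9.8
```

>>> jog_arm --plan '[{"delta_pos":[0,0,0.03],"dr":[0,0,0],"hand":1},{"delta_pos":[0,0,0.1],"dr":[0,0,0],"hand":1},{"delta_pos":[0,0,0.18],"dr":[0,0,0],"hand":1},{"delta_pos":[0,0,0.25],"dr":[0,0,0],"hand":1},{"delta_pos":[0,0,0.25],"dr":[0,0,0],"hand":1},{"delta_pos":[0,0,0.25],"dr":[0,0,0],"hand":1},{"delta_pos":[0,0,0.25],"dr":[0,0,0],"hand":1}]'

```text
t: 10.75
tool_pos: [0.411, 0.2732, 0.1578]
ee_rot: [0.707, 0.707, -0.0, -0.0]
ft_force: [-0.8, 0.5, -0.7]
opening: 0.0003
gripper_force: 0.0
```

```bash
python3 -c "
from h import *
s=snap('scene','s4')
a=cv2.imread('pics/scene0.png'); b=cv2.imread('pics/s4.png')
f=lambda i,x,y:cv2.resize(i[y:y+80,x:x+80],None,fx=4,fy=4,interpolation=cv2.INTER_CUBIC)
g=lambda i:np.hstack([f(i,285,225),f(i,185,240),f(i,340,135)])
cv2.imwrite('pics/s4c.png',cv2.resize(np.vstack([g(a),g(b)]),(798,532)))
"
```

```text
(no output)
```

View pics/s4c.png

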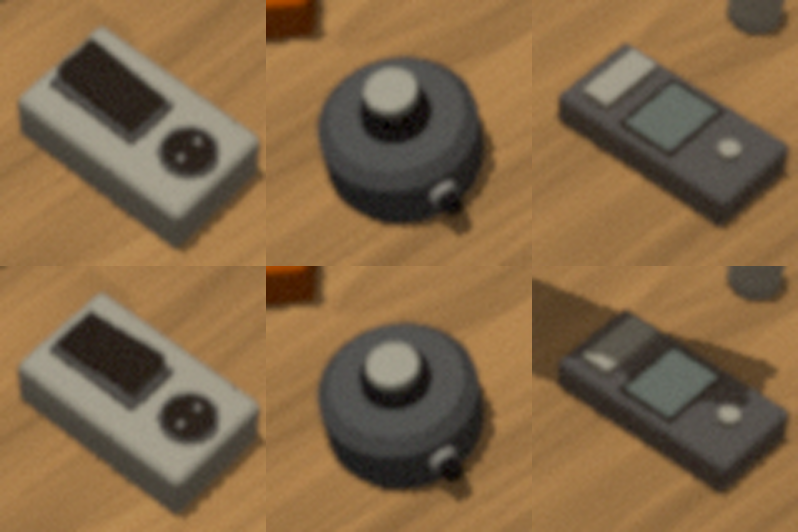

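The rocker is on, the cap is in and the bar has been released. All three units are unmoved, so I'm handing in.

```bash
python3 -c "
from cell import robot
print(robot.job_done())"
```

```text
the job is handed in; nothing more can be done
None
```

I pressed the rocker on, pushed the valve cap in, and held the bar key down for over 2 s before letting go, in that order; the three units did not visibly move and the job is handed in, but no verdict came back.

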